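# Open both belt covers of the wood lathe

### The job

The drive belt of this small wood lathe is to be moved to another pulley step, so open both of its belt covers and leave them open. Push in the wing knob on the headstock's top cover without leaning hard on it (its stop is plastic), turn it a quarter turn anticlockwise, and swing the cover up and over until it rests leaning back by itself; on the sloping housing in front, slide the thumb latch towards the handwheel end so that the sprung flap drops open. Leave the glue jar, the gouge and the square where they lie.

Things in the scene. Friction and masses are not known exactly. Their poses are not given: they have to be found in the camera images.
- lathe: Grey mini wood lathe, fixed. Origin on the bench under the headstock's middle; x to its rear, y along the bed to the handwheel end, z up. Headstock 110 (x) x 120 (y) mm, rim 215 mm high. To -y: chuck (top 215 mm, y < -90), work, tailstock, bed to y -535. In front: belt housing 110 mm wide, 45 degree slope from x -55, z 165 down to x -164, z 56 mm; console 85 mm high, x -135 to -60, y -178 to -58.
- knob_axis (a point): Point on the axis of the upper cover's black wing knob, level with the cover's flat top, 240 mm above the bench. The wing is a bar 66 mm long, 12 thick, 24 high on a round skirt 66 mm across, 8 thick. It is screwed on a stud to suit the latch, so its height differs: skirt's upper face 16 to 26 mm, wing top 40 to 50 mm above this point; feel for it. Axes turn with the knob: y along the wing.
- knob (a joint): Wing knob angle, rad: about 0 locked (wing parallel to the lathe's y), grows anticlockwise seen from above, stop 1.60. Ridges stop it turning until it is pushed in 4 mm against a spring (8 N, 11 N at 6 mm, where it meets a plastic stop that pushes over 35 N would crack); past 0.5 it need not be pushed. The cam frees the cover beyond about 1.2. It stays where left (0.04 N m).
- cover_hinge (a point): Middle of the upper cover's hinge pin, 58 mm behind the lathe's origin, 215 mm up, parallel to the lathe's y.
- cover_lip (a point): Middle of the lower front edge of the upper cover's finger lip: juts out 20 mm at the front, 80 mm wide, 6 mm thick, free underneath (50 mm to the slope), 138 mm from the hinge. The cover is a grey plastic shell, 118 mm from hinge to front skirt, 120 mm wide, 25 mm deep, open below, about 0.4 kg with the knob, give or take. Axes turn with the cover.
- cover (a joint): Angle of the upper cover, rad: 0 shut, grows as the front edge swings up and back, stop at 1.85. It falls shut by its own weight below about 1.1, and beyond about 1.4 falls back against its stop and stays there.
- thumb_rib (a point): Middle of the outer edge of the black thumb latch's rib, on the sloping face. The rib is 10 mm thick in y, 28 mm long up the slope and stands 16 mm out of its 60 x 28 mm plate, whose outer face is 8.5 mm off the slope. Axes: x up the slope, y as the lathe's y, z out of the slope (45 degrees forward and up).
- thumb (a joint): Travel of the thumb latch towards the lathe's +y, m: 0 latched, stop at 0.020. It slides against 1.5 N to 3 N of friction, lets the flap go at about 0.014, and stays where it is left.
- flap (a joint): Angle of the lower flap, rad: 0 shut, stop at 2.0. Once released a light spring swings it out and down towards the front and holds it there.
- flap_edge (a point): Middle of the free upper edge of the lower flap, a grey plate 96 mm wide, 78 mm long on the lower part of the slope, hinged at its lower edge. Open, it lies about level and reaches 240 mm in front of the lathe's origin.
- glue_jar: White glue jar with a blue cap, 84 mm across, 150 mm tall, standing loose by the handwheel end. Origin at the centre of its underside.
- gouge: Turning gouge lying loose on the bench in front of the bed, 285 mm long along its y (from -165 to 120 mm), 34 mm high: dark wooden handle, steel blade towards -y. Origin on its underside, 34 mm from the middle of the handle.
- square: Try square lying loose on the bench: dark wooden stock 24 x 120 x 20 mm along its y, steel blade 150 x 30 x 4 mm along +x. Origin at the underside of the stock's middle.

How it is judged (in metres and radians):
At the end, for the whole second after the job is handed in: The upper cover rests leaning back, opened by more than 1.6 rad (92 degrees), and the lower flap hangs open by more than 1.5 rad (86 degrees), both at rest (value of joint cover above 1.6 rad and value of joint flap above 1.5 rad and velocity of joint cover between -0.1 and 0.1 rad/s and velocity of joint flap between -0.1 and 0.1 rad/s); the robot touches nothing.
It fails at once if the knob is leaned on so hard that its plastic stop under the cover takes more than 25 N (about 36 N of push) (contact force between cover_c0 and stem_c0 above 25 N).
It fails at once if the glue jar is shifted by more than 30 mm or tipped (distance of glue_jar from where it was at the start of the episode above 0.03 m or angle between glue_jar's own z axis and vertical above 0.3 rad).
It fails at once if the gouge or the square is shifted by more than 30 mm (distance of any of gouge, square from where it was at the start of the episode above 0.03 m).
It also fails if it takes over 54 s, if anything falls off the work surface, if the arm or the gripper's body presses on something with over 40 N, if the wrist force passes 120 N, or if a joint passes its speed limit or range.

### The arm

A 6-joint arm with a two-finger parallel gripper is mounted at the origin on the work surface. World frame = base frame: x ahead of the robot, y to its left, z up, the work surface at z = 0. Lengths are in m, angles in degrees, forces in N, time in s.
With the tool pointing down it reaches from about 0.3 to 0.75 m from the base axis. Payload 8.5 kg.
Tool frame: the origin (TCP) lies between the finger pads; the fingertips stand env.finger_overhang ahead of it and the grasp point (between the pads) lies 2 mm behind it (env.finger_overhang is the distance from the TCP to the fingertips, in m); z points along the fingers, y is the line along which they close (so a half turn about z gives the same grasp; the last joint's range is limited). The gripper opens to 85 mm and grips with 20 to 120 N. Pads are 22 mm wide; open, the fingers measure 114 mm over their backs; the gripper's body (76 mm by 85 mm) begins 54 mm behind the grasp point. The pads swing forward as they close: fully open they stand 13 mm farther back than shut.
Start: joints at [-79.773, 21.807, 74.336, -0, 83.858, -12.336], TCP at [0.211, -0.508, 0.248] pointing down, gripper open.
Joint ranges: [-178.18, 178.18], [-50.72, 133.34], [12.68, 142.11], [-81.47, 261.47], [9.98, 163.14], [-165.26, 165.26]. Speed limits (degrees/s): [136.94, 136.94, 180, 180, 180, 180].

### API

Orientations are given as a 3x3 rotation matrix whose columns are the frame's x, y, z axes.
In Python, from rig import env gives the robot as it stands. The module is installed in compiled form; this text tells all that it offers.
- The arm moves only by the tool jog_arm, never from a script. Its arguments are lists of equal length, an entry for each row: "hand": the finger opening in m, from 0 to 0.0854; "travel": the shift along the world's x, y, z in m, a list of three; "yaw": the turn about the world's z in rad. A call has exactly 5 rows; each row shifts and turns the commanded pose from where the row before left it; what a row does not reach is not made up. A row lasts 1/8 s, in which the tool goes at most 62.5 mm and 10.7 degrees, less where a joint would pass 70% of its speed; a pose out of reach is approached as far as the arm can. A call is refused whole if a number of a shift passes 0.0625 or a number of a turn 0.188, either way. A call with a gripper value outside its range is refused whole. The fingers move at their own pace and stop on an object; "grip_force" is the grip in N (left out, the last holds). Time passes only in rows, so rows that do not move let the fingers close, or fill a call up. It gives the time, the measured TCP pose, the force, the opening and the grip force at its end, in the units of the state.
- env.observe(): the state, without advancing time (a new reading comes with each control period).
- env.get_image(name): name is "side" or "top" or "wrist"; returns the picture (400x640x3 uint8, red, green, blue); there is no depth.
- env.calibration(name): a dict with "fx", "fy", "cx", "cy" (pixels), "position" and "rotation" of the camera in the world; the wrist camera has in their place "hand_eye" (4x4, takes a point from camera to tool coordinates, whose origin is the TCP and whose axes are the flange's). Camera axes: x right, y down, z forward; pixel columns grow to the right and rows downward; lengths in m; the calibration is good to about 2 mm. A picture is of the moment at which its call begins: read the wrist's pose just before it. calibration takes no time and is no camera call.
- env.close_job(): hands the job in; it is judged then, once.
The state is a dict: "time_s": time; "q": joint angles; "qvel": joint speeds; "joint_efforts": joint torques, N m; "position": TCP position; "tool_rot": TCP orientation; "ft_force": force on the tool from outside, world axes, zero at the start; "wrist_torque": the same for the moment, N m; "grip_width": finger opening in m; "gripper_force": force on a finger pad.
Only numpy, scipy, OpenCV 4.12 (cv2) and the standard library are available. Lean on these libraries where they do the work, as an engineer would, in place of code of your own. Each camera call takes 0.05 s, during which the arm holds its last target. There are 200 camera calls.

## Working session

There is one attempt and no reset: what is moved stays moved. The work goes in short steps, Python scripts to look and compute and a tool call to move; the robot and the scene stay as the last step left them, time stands still between calls to the robot, and variables do not carry over. Pictures are saved under pics/ and viewed, at most 10 in all, crops included, and the job is handed in when it is done.

Besides the shell and the picture viewer there is one more tool, called after ">>>" as name(argument=value, ...), one argument or row to a line, values as JSON. jog_arm: Moves the arm, as the interface text tells. Its arguments: {"type":"object","properties":{"hand":{"type":"array"},"travel":{"type":"array"},"yaw":{"type":"array"},"grip_force":{"type":"number"}},"required":["hand","travel","yaw"]}

```bash
mkdir -p pics; cat > h.py <<'E'
import numpy as np, cv2
from rig import env
def ray(name,u,v):
    c=env.calibration(name); d=np.array([(u-c['cx'])/c['fx'],(v-c['cy'])/c['fy'],1.])
    if name=='wrist':
        s=env.observe(); R=np.array(s['tool_rot']); p=np.array(s['position']); H=np.array(c['hand_eye'])
        return R@H[:3,3]+p, R@H[:3,:3]@d
    return np.array(c['position']), np.array(c['rotation'])@d
def onz(name,u,v,z):
    o,d=ray(name,u,v); return (o+d*(z-o[2])/d[2]).round(4)
def save(name,f):
    im=env.get_image(name); cv2.imwrite('pics/'+f,im[:,:,::-1]); return im
E
python3 - <<'E'
from h import *
for n in('top','side'): save(n,n+'0.png'); c=env.calibration(n);print(n,c['fx'],np.round(c['position'],3),np.round(c['rotation'],3).tolist())
print(env.observe(),env.finger_overhang,env.calibration('wrist')['hand_eye'])
E
```

```text
top 514.5122764303527 [0.247 0.043 1.448] [[-0.019, -0.981, 0.195], [-1.0, 0.018, -0.007], [0.003, -0.195, -0.981]]
side 486.3913235407232 [-0.049  0.84   0.868] [[-0.808, -0.354, 0.471], [-0.589, 0.474, -0.654], [0.008, -0.806, -0.592]]
{'time_s': 0.1, 'q': array([-7.97746454e+01,  2.18394548e+01,  7.43783475e+01, -6.58220043e-05,
        8.38581953e+01, -1.23356434e+01]), 'qvel': array([-0.06046326,  0.0060464 , -0.09113155, -0.03414717, -0.01256046,
       -0.02609131]), 'joint_efforts': array([ 4.03358878e-03, -4.49221945e+01, -2.31656474e+01, -1.07139952e-04,
        3.66191358e-03, -1.68792690e-05]), 'position': array([ 0.2109737 , -0.50767791,  0.24776386]), 'tool_rot': array([[ 9.23471584e-01,  3.83666753e-01, -2.36588409e-04],
       [ 3.83666722e-01, -9.23470705e-01,  1.30513839e-03],
       [ 2.82255744e-04, -1.29602932e-03, -9.99999120e-01]]), 'ft_force': array([ 0.18977735, -0.73716681, -0.52692447]), 'wrist_torque': array([0.02734722, 0.02298124, 0.03230283]), 'gripper_force': 0.0, 'grip_width': 0.08515709664894835} 0.017 [[-1.45534968e-04 -9.49876934e-01 -3.12624037e-01  8.19474916e-02]
 [ 9.99999055e-01  2.89122769e-04 -1.34399736e-03  1.23990535e-04]
 [ 1.36701882e-03 -3.12623937e-01  9.49875995e-01 -1.26676215e-01]
 [ 0.00000000e+00  0.00000000e+00  0.00000000e+00  1.00000000e+00]]
```

View pics/top0.png

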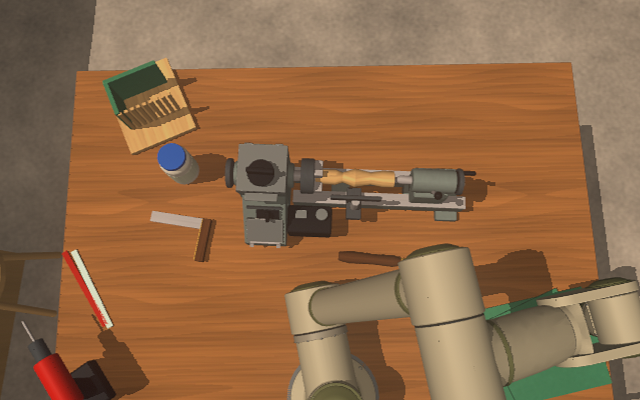

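View pics/side0.png

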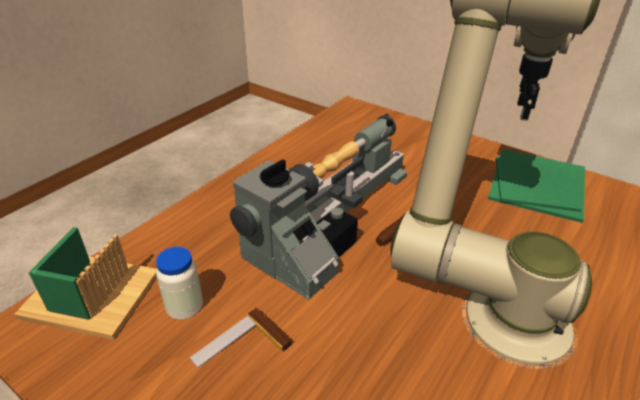

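Top view: the headstock is centred around (263,172) with its black knob, the thumb latch near (268,214), the flap at (265,232), the jar at (172,158), the square near (205,235) and the gouge at (368,257). Side view: knob at (273,174), latch at (303,230).

```bash
python3 - <<'E'
from h import *
t=cv2.imread('pics/top0.png'); s=cv2.imread('pics/side0.png')
def dark(im,x0,x1,y0,y1,th=45):
    m=(im[y0:y1,x0:x1].max(2)<th).astype(np.uint8)
    n,l,st,c=cv2.connectedComponentsWithStats(m)
    for i in range(1,n):
        if st[i,4]>25: print(st[i]+[x0,y0,0,0,0],(c[i]+[x0,y0]).round(1))
print('top');dark(t,238,290,140,250)
print('side');dark(s,230,345,150,300)
for n,u,v,z in [('top',262,172,.26),('side',273,177,.262),('top',268,214,.13),('top',238,143,.24),('top',288,145,.24),('top',285,193,.24),('top',238,192,.24),('top',172,158,.15),('top',466,178,.2),('top',305,176,.2)]: print(n,u,v,onz(n,u,v,z))
a=cv2.resize(t[130:260,220:350],None,fx=4,fy=4,interpolation=cv2.INTER_CUBIC); b=cv2.resize(s[150:300,225:350],None,fx=2,fy=2)
o=np.zeros((520,780,3),np.uint8);o[:,:520]=a;o[:300,520:770]=b
cv2.imwrite('pics/c1.png',o)
E
```

```text
top
side
[261 161  28  26 505] [275.1 174.8]
[333 172  12  12  62] [338.6 177.7]
[304 184  14  16 133] [310.2 191.2]
[337 191   8  12  35] [340.7 196.5]
[317 212  28  44 617] [335.6 232.9]
[232 216  29  23 227] [246.5 229.1]
[293 219  22  22 243] [304.  229.8]
top 262 172 [0.5545 0.1616 0.26  ]
side 273 177 [0.5467 0.1808 0.262 ]
top 268 214 [0.4754 0.1588 0.13  ]
top 238 143 [0.6339 0.2224 0.24  ]
top 288 145 [0.6266 0.1001 0.24  ]
top 285 193 [0.5067 0.1083 0.24  ]
top 238 192 [0.5112 0.2211 0.24  ]
top 172 158 [0.6249 0.4077 0.15  ]
top 466 178 [ 0.5454 -0.3416  0.2   ]
top 305 176 [0.5578 0.0603 0.2   ]
```

View pics/c1.png

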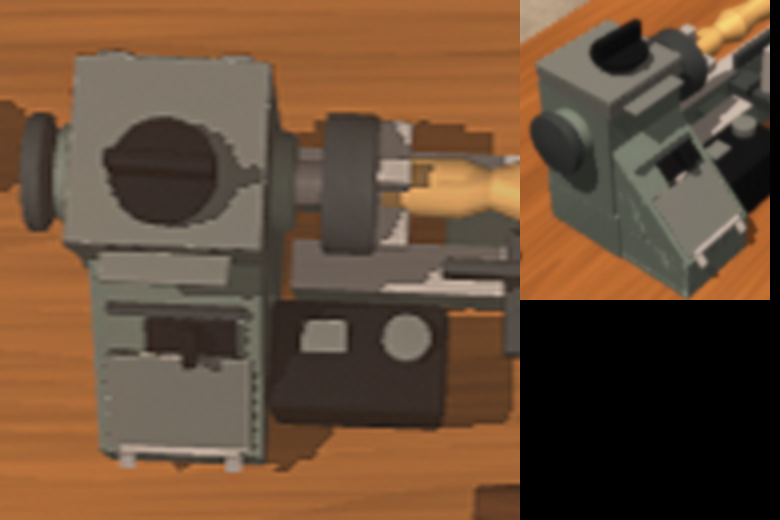

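>>> jog_arm(
  hand=[0.085,0.085,0.085,0.085,0.085],
  travel=[
    [0,0.02,0.06],
    [0.01,0.05,0.06],
    [0.03,0.055,0.03],
    [0.03,0.055,0],
    [0.03,0.055,0],
  ],
  yaw=[0.11,0.11,0.11,0.11,0.11],
)

```text
time_s: 0.72
position: [0.3063, -0.2874, 0.3822]
tool_rot: [[0.584, 0.811, 0.0], [0.811, -0.584, -0.0], [0.0, 0.0, -1.0]]
ft_force: [1.2, -0.6, -0.1]
grip_width: 0.0848
gripper_force: 0.0
```

>>> jog_arm(
  hand=[0.085,0.085,0.085,0.085,0.085],
  travel=[
    [0.03,0.055,0],
    [0.03,0.055,0],
    [0.03,0.055,0],
    [0.03,0.055,0],
    [0.03,0.055,0],
  ],
  yaw=[0.11,0.11,0.11,0.11,0.11],
)

```text
time_s: 1.35
position: [0.456, -0.0128, 0.3821]
tool_rot: [[0.073, 0.997, -0.0], [0.997, -0.073, -0.0], [-0.0, -0.0, -1.0]]
ft_force: [0.8, -0.7, 0.2]
grip_width: 0.0849
gripper_force: 0.0
```

>>> jog_arm(
  hand=[0.06,0.06,0.06,0.06,0.06],
  travel=[
    [0.03,0.055,0],
    [0.03,0.055,0],
    [0.02,0.04,0],
    [0,0,0],
    [0,0,0],
  ],
  yaw=[0,0,0,0,0],
)

```text
time_s: 1.98
position: [0.5351, 0.1345, 0.3819]
tool_rot: [[0.077, 0.997, -0.001], [0.997, -0.077, -0.0], [-0.0, -0.001, -1.0]]
ft_force: [-0.6, -0.2, 0.0]
grip_width: 0.0602
gripper_force: 0.0
```

```bash
python3 - <<'E'
from h import *
im=save('wrist','w1.png'); print(im.shape, env.calibration('wrist')['fx'])
E
```

```text
(400, 640, 3) 333.6401324800249
```

View pics/w1.png

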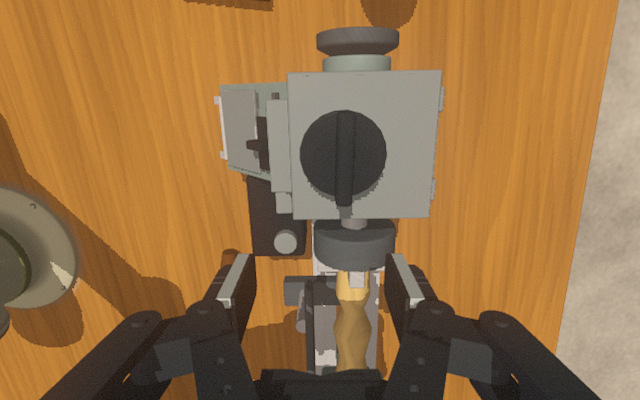

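```bash
python3 - <<'E'
from h import *
for n,u,v,z in [('wrist',343,154,.261),('wrist',346,112,.285),('wrist',345,205,.285),('top',262,172,.261),('side',275.1,176,.27)]+[('wrist',*p,.24) for p in[(288,73),(441,70),(428,218),(293,216)]]: print(n,u,v,onz(n,u,v,z))
def tri(a,b):
    (o1,d1),(o2,d2)=a,b
    s=np.linalg.lstsq(np.c_[d1,-d2],o2-o1,rcond=None)[0]; p,q=o1+d1*s[0],o2+d2*s[1]; print('tri',(p+q)/2,np.linalg.norm(p-q))
tri(ray('wrist',250,145),ray('top',220+192/4,130+362/4))
tri(ray('wrist',250,145),ray('side',225+165/2,150+180/2))
E
```

```text
wrist 343 154 [0.5564 0.1676 0.261 ]
wrist 346 112 [0.5586 0.1996 0.285 ]
wrist 345 205 [0.5544 0.1356 0.285 ]
top 262 172 [0.5543 0.1615 0.261 ]
side 275.1 176 [0.5377 0.1839 0.27  ]
wrist 288 73 [0.5196 0.2284 0.24  ]
wrist 441 70 [0.6347 0.2216 0.24  ]
wrist 428 218 [0.6277 0.1022 0.24  ]
wrist 293 216 [0.5115 0.1132 0.24  ]
tri [0.45851854 0.15991032 0.12606571] 0.001687868374966456
tri [0.45903544 0.16317809 0.11337058] 0.011138474758976166
```

Wrist view: the knob skirt centre is at (343,154), the wing runs (346,112)–(345,205), the cover corners are at (288,73), (441,70), (428,218) and (293,216), and the rib is near (250,145). The lathe yaw is about -4° and the sizes match (wing 64 mm, cover 118 mm).

>>> jog_arm(
  hand=[0.04,0.04,0.04,0.04,0.04],
  travel=[
    [0.0215,0.033,0],
    [0,0,-0.03],
    [0,0,-0.03],
    [0,0,-0.02],
    [0,0,0],
  ],
  yaw=[0.01,0,0,0,0],
)

```text
time_s: 2.65
position: [0.5563, 0.1667, 0.3015]
tool_rot: [[0.069, 0.998, -0.002], [0.998, -0.069, -0.0], [-0.0, -0.002, -1.0]]
ft_force: [-0.5, -0.4, -0.2]
grip_width: 0.0399
gripper_force: 0.0
```

```bash
python3 - <<'E'
from h import *
im=save('wrist','w2.png')
E
```

```text
(no output)
```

View pics/w2.png

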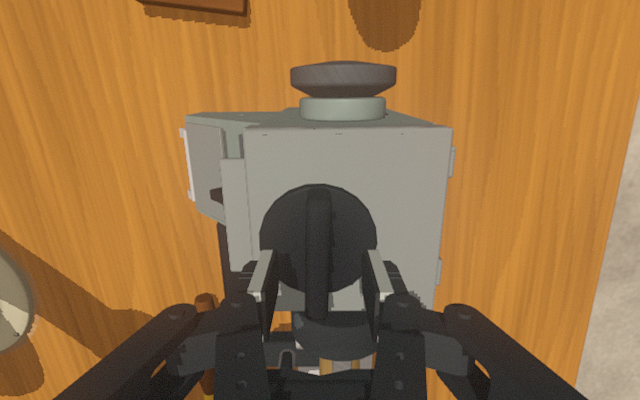

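The open pads straddle the wing centrally (column 318). The wing runs from row 188 to row 315, which puts the knob about 5 mm farther in +y.

>>> jog_arm(
  hand=[0.04,0.02,0.005,0.005,0.005],
  travel=[
    [0,0.005,-0.016],
    [0,0,0],
    [0,0,0],
    [0,0,0],
    [0,0,0],
  ],
  yaw=[0,0,0,0,0],
  grip_force=60,
)

```text
time_s: 3.32
position: [0.556, 0.1727, 0.2874]
tool_rot: [[0.067, 0.998, -0.001], [0.998, -0.067, -0.0], [-0.0, -0.001, -1.0]]
ft_force: [-6.9, 0.3, 1.6]
grip_width: 0.0103
gripper_force: 61.5
```

>>> jog_arm(
  hand=[0.005,0.005,0.005,0.005,0.005],
  travel=[
    [0,0,-0.001],
    [0,0,-0.001],
    [0,0,-0.001],
    [0,0,0],
    [0,0,0],
  ],
  yaw=[0,0,0,0,0],
)

```text
time_s: 3.95
position: [0.5561, 0.1727, 0.2857]
tool_rot: [[0.067, 0.998, 0.001], [0.998, -0.067, 0.0], [0.0, 0.001, -1.0]]
ft_force: [-7.2, -0.0, 7.9]
grip_width: 0.0104
gripper_force: 62.4
```

>>> jog_arm(
  hand=[0.005,0.005,0.005,0.005,0.005],
  travel=[
    [0,0,-0.001],
    [0,0,-0.001],
    [0,0,-0.001],
    [0,0,0],
    [0,0,0],
  ],
  yaw=[0,0,0,0,0],
)

```text
time_s: 4.58
position: [0.5561, 0.1727, 0.2829]
tool_rot: [[0.067, 0.998, 0.001], [0.998, -0.067, 0.0], [0.0, 0.001, -1.0]]
ft_force: [-8.4, -0.5, 10.2]
grip_width: 0.0104
gripper_force: 62.6
```

>>> jog_arm(
  hand=[0.005,0.005,0.005,0.005,0.005],
  travel=[
    [0,0,-0.0005],
    [0,0,0],
    [0,0,0],
    [0,0,0],
    [0,0,0],
  ],
  yaw=[0,0.12,0.12,0.12,0.12],
)

```text
time_s: 5.2
position: [0.554, 0.1726, 0.2817]
tool_rot: [[-0.405, 0.914, -0.006], [0.914, 0.405, -0.001], [0.002, -0.005, -1.0]]
ft_force: [-19.4, -2.0, 9.3]
grip_width: 0.0103
gripper_force: 62.9
```

>>> jog_arm(
  hand=[0.005,0.005,0.005,0.005,0.005],
  travel=[
    [-0.002,0,0],
    [-0.001,0,0],
    [0,0,0],
    [0,0,0],
    [0,0,0],
  ],
  yaw=[0.1,0.15,0.18,0.18,0.15],
)

```text
time_s: 5.82
position: [0.5507, 0.1704, 0.2816]
tool_rot: [[-0.923, 0.384, -0.007], [0.384, 0.923, -0.006], [0.004, -0.008, -1.0]]
ft_force: [-21.9, -14.6, 11.3]
grip_width: 0.0102
gripper_force: 63.2
```

>>> jog_arm(
  hand=[0.005,0.005,0.005,0.005,0.005],
  travel=[
    [-0.002,-0.002,0],
    [-0.001,-0.001,0],
    [0,0,0],
    [0,0,0.002],
    [0,0,0.002],
  ],
  yaw=[0.12,0.12,0.08,0,0],
)

```text
time_s: 6.45
position: [0.5494, 0.1682, 0.2859]
tool_rot: [[-0.997, 0.079, -0.002], [0.079, 0.997, -0.003], [0.002, -0.003, -1.0]]
ft_force: [-11.3, -8.5, 8.5]
grip_width: 0.0104
gripper_force: 62.5
```

>>> jog_arm(
  hand=[0.03,0.03,0.03,0.005,0.005],
  travel=[
    [0,0,0],
    [-0.003,0,0.002],
    [0,0,0],
    [0,0,0],
    [0,0,0],
  ],
  yaw=[0,0,0,0,0],
  grip_force=30,
)

```text
time_s: 7.08
position: [0.5478, 0.1683, 0.2862]
tool_rot: [[-0.997, 0.079, -0.0], [0.079, 0.997, -0.004], [-0.0, -0.004, -1.0]]
ft_force: [-2.3, -9.0, 3.9]
grip_width: 0.0109
gripper_force: 32.6
```

>>> jog_arm(
  hand=[0.005,0.005,0.005,0.005,0.005],
  travel=[
    [0,0,0],
    [0,0,0],
    [0.008,-0.0005,0.008],
    [0.008,-0.0005,0.008],
    [0,0,0],
  ],
  yaw=[0,0,0,0,0],
)

```text
time_s: 7.7
position: [0.5634, 0.167, 0.301]
tool_rot: [[-0.997, 0.08, -0.004], [0.08, 0.997, -0.004], [0.004, -0.005, -1.0]]
ft_force: [-3.6, -9.8, -3.8]
grip_width: 0.0112
gripper_force: 31.2
```

>>> jog_arm(
  hand=[0.005,0.005,0.005,0.005,0.005],
  travel=[
    [0.0095,-0.0015,0.0065],
    [0.0095,-0.0015,0.006],
    [0.0105,-0.001,0.0045],
    [0.0105,-0.001,0.004],
    [0,0,0],
  ],
  yaw=[0,0,0,0,0],
)

```text
time_s: 8.32
position: [0.6037, 0.1637, 0.3216]
tool_rot: [[-0.997, 0.078, -0.003], [0.078, 0.997, -0.001], [0.003, -0.001, -1.0]]
ft_force: [-1.7, -2.0, -4.2]
grip_width: 0.0108
gripper_force: 29.6
```

```bash
python3 - <<'E'
from h import *
im=save('side','s3.png')
cv2.imwrite('pics/s3c.png',cv2.resize(im[80:320,180:420,::-1],None,fx=2,fy=2))
E
```

```text
(no output)
```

View pics/s3c.png

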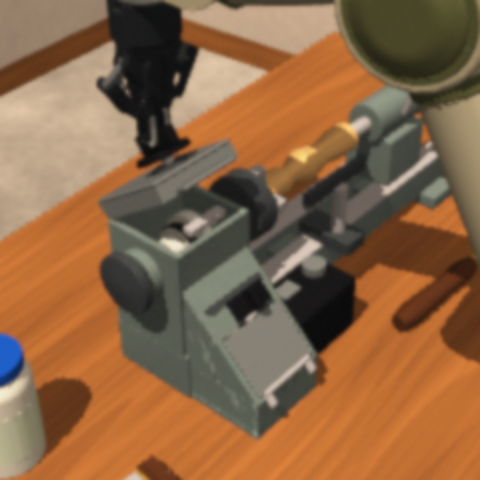

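The cover is lifting: its front edge in the crop runs from (105,205) to (232,150), with the wing held by the pads. I'll carry on along the arc.

>>> jog_arm(
  hand=[0.005,0.005,0.005,0.005,0.005],
  travel=[
    [0.011,-0.001,0.0025],
    [0.0115,-0.001,0.0015],
    [0.0115,-0.0005,0],
    [0.0115,-0.0005,-0.0005],
    [0.0115,-0.0005,-0.002],
  ],
  yaw=[0,0,0,0,0],
)

```text
time_s: 9.0
position: [0.6604, 0.1603, 0.3239]
tool_rot: [[-0.997, 0.078, -0.002], [0.078, 0.997, -0.001], [0.002, -0.001, -1.0]]
ft_force: [-4.8, -2.3, -2.2]
grip_width: 0.0113
gripper_force: 29.2
```

>>> jog_arm(
  hand=[0.005,0.005,0.005,0.005,0.005],
  travel=[
    [0.011,-0.001,-0.003],
    [0.0105,-0.001,-0.0045],
    [0.01,-0.0005,-0.005],
    [0.0095,-0.0005,-0.006],
    [0.009,-0.0005,-0.007],
  ],
  yaw=[0,0,0,0,0],
)

```text
time_s: 9.62
position: [0.7115, 0.1569, 0.2986]
tool_rot: [[-0.997, 0.078, 0.001], [0.078, 0.997, 0.0], [-0.001, 0.0, -1.0]]
ft_force: [-1.1, 0.6, -0.5]
grip_width: 0.0113
gripper_force: 31.9
```

```bash
python3 - <<'E'
from h import *
im=save('side','s4.png')
cv2.imwrite('pics/s4c.png',cv2.resize(im[80:320,180:420,::-1],None,fx=2,fy=2))
E
```

```text
(no output)
```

View pics/s4c.png

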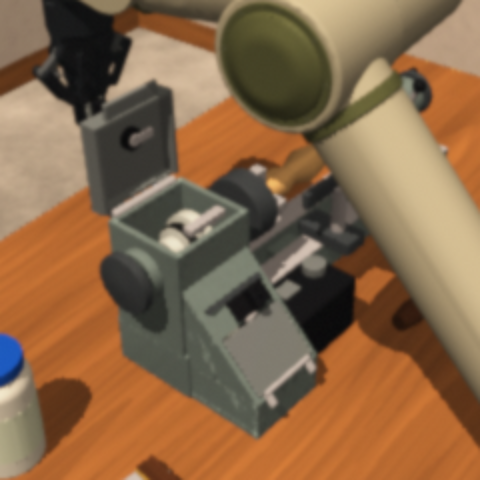

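The cover stands about upright in the crop, spanning (85,120)–(178,190). I'll push it a little further, release and rise.

>>> jog_arm(
  hand=[0.005,0.005,0.04,0.04,0.04],
  travel=[
    [0.008,-0.0005,-0.0075],
    [0.004,0,-0.004],
    [0,0,0],
    [0,0,0],
    [0,0,0.03],
  ],
  yaw=[0,0,0,0,0],
)

```text
time_s: 10.3
position: [0.7224, 0.1563, 0.3155]
tool_rot: [[-0.997, 0.078, -0.005], [0.078, 0.997, -0.0], [0.005, -0.001, -1.0]]
ft_force: [0.5, 0.4, 0.9]
grip_width: 0.04
gripper_force: 0.0
```

>>> jog_arm(
  hand=[0.04,0.04,0.04,0.04,0.04],
  travel=[
    [0,0,0.04],
    [0,0,0.04],
    [0,0,0.04],
    [-0.03,0,0.02],
    [-0.05,0,0],
  ],
  yaw=[0,0,0,0,0],
)

```text
time_s: 10.92
position: [0.6157, 0.1502, 0.438]
tool_rot: [[-0.997, 0.078, 0.022], [0.078, 0.997, 0.004], [-0.021, 0.006, -1.0]]
ft_force: [1.9, 0.2, 0.3]
grip_width: 0.0399
gripper_force: 0.0
```

>>> jog_arm(
  hand=[0.04,0.04,0.04,0.04,0.04],
  travel=[
    [-0.05,0.003,0],
    [-0.055,0.003,-0.03],
    [-0.05,0.003,-0.055],
    [0,0,-0.055],
    [0,0,0],
  ],
  yaw=[0,0,0,0,0],
)

```text
time_s: 11.55
position: [0.4675, 0.1589, 0.3043]
tool_rot: [[-0.997, 0.078, 0.012], [0.078, 0.997, 0.003], [-0.012, 0.004, -1.0]]
ft_force: [-0.1, 1.0, 1.7]
grip_width: 0.0399
gripper_force: 0.0
```

```bash
python3 - <<'E'
from h import *
print(env.observe()['position']);im=save('wrist','w5.png')
E
```

```text
[0.46745193 0.15891788 0.30425552]
```

View pics/w5.png

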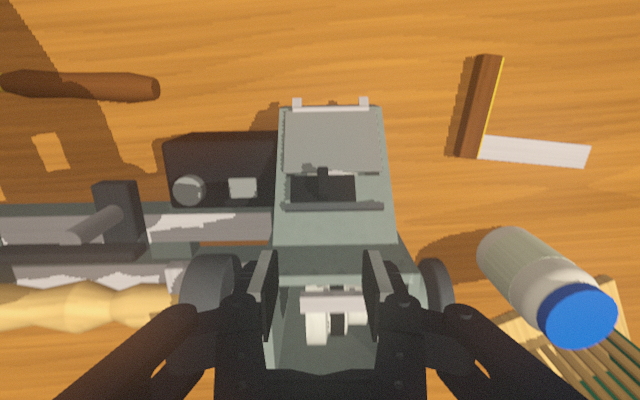

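The cover is clear above. The rib is at about (323,180) on its dark plate (290–356, 175–202), the slope edges are at columns 277 and 395, and the gouge, square and jar are undisturbed.

```bash
python3 - <<'E'
from h import *
for u,v,z in [(323,180,.139),(323,180,.126),(323,168,.13),(290,190,.128),(356,190,.128),(281,172,.115),(384,172,.115),(275,243,.165),(398,243,.165)]: print(u,v,onz('wrist',u,v,z))
E
```

```text
323 180 [0.4725 0.1635 0.139 ]
323 180 [0.4762 0.1635 0.126 ]
323 168 [0.4635 0.1644 0.13  ]
290 190 [0.483  0.1313 0.128 ]
356 190 [0.4881 0.1942 0.128 ]
281 172 [0.468 0.123 0.115]
384 172 [0.476  0.2237 0.115 ]
275 243 [0.5196 0.1168 0.165 ]
398 243 [0.5285 0.226  0.165 ]
```

>>> jog_arm(
  hand=[0.04,0.04,0.04,0.04,0.04],
  travel=[
    [-0.0015,0.004,-0.05],
    [0,0,-0.05],
    [0,0,-0.035],
    [0,0,-0.012],
    [0,0,0],
  ],
  yaw=[0,0,0,0,0],
)

```text
time_s: 12.22
position: [0.4691, 0.1632, 0.1606]
tool_rot: [[-0.997, 0.078, 0.02], [0.078, 0.997, 0.004], [-0.02, 0.006, -1.0]]
ft_force: [0.1, 0.1, 0.7]
grip_width: 0.0401
gripper_force: 0.0
```

>>> jog_arm(
  hand=[0.04,0.04,0.04,0.04,0.04],
  travel=[
    [-0.003,0,-0.011],
    [0.0005,0.008,0],
    [0.0005,0.008,0],
    [0.0005,0.006,0],
    [0,0,0],
  ],
  yaw=[0,0,0,0,0],
)

```text
time_s: 12.85
position: [0.4662, 0.1857, 0.1484]
tool_rot: [[-0.997, 0.077, 0.019], [0.077, 0.997, 0.004], [-0.018, 0.006, -1.0]]
ft_force: [0.0, 0.3, -0.7]
grip_width: 0.0403
gripper_force: 0.0
```

>>> jog_arm(
  hand=[0.04,0.04,0.04,0.04,0.04],
  travel=[
    [0.0003,0.004,0],
    [0.0003,0.004,0],
    [0,0.003,0],
    [0,0.002,0],
    [0,0,0],
  ],
  yaw=[0,0,0,0,0],
)

```text
time_s: 13.48
position: [0.4669, 0.1972, 0.1483]
tool_rot: [[-0.997, 0.077, 0.018], [0.077, 0.997, 0.001], [-0.018, 0.003, -1.0]]
ft_force: [0.0, -8.8, 2.3]
grip_width: 0.0402
gripper_force: 4.9
```

```bash
python3 - <<'E'
from h import *
im=save('side','s6.png')
cv2.imwrite('pics/s6c.png',cv2.resize(im[80:320,180:420,::-1],None,fx=2,fy=2))
E
```

```text
(no output)
```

View pics/s6c.png

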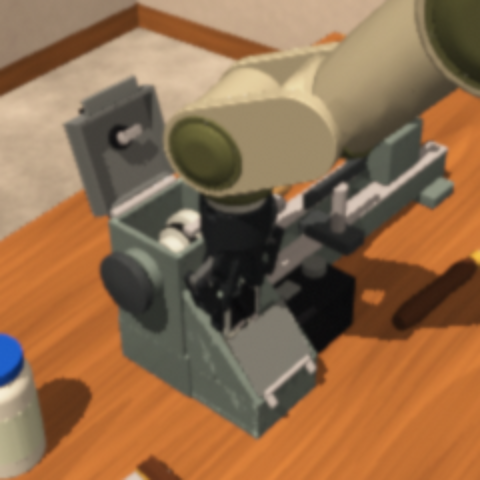

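The cover is leaning back and the flap is still shut. The pad is pressing the rib with 9 N, so I'll push further in small steps.

>>> jog_arm(
  hand=[0.04,0.04,0.04,0.04,0.04],
  travel=[
    [0.0003,0.003,0],
    [0.0003,0.003,0],
    [0,0.002,0],
    [0,0,0],
    [0,0,0],
  ],
  yaw=[0,0,0,0,0],
)

```text
time_s: 14.15
position: [0.4669, 0.1985, 0.148]
tool_rot: [[-0.997, 0.078, 0.014], [0.078, 0.997, -0.013], [-0.015, -0.012, -1.0]]
ft_force: [-3.8, -50.6, 9.1]
grip_width: 0.04
gripper_force: 26.2
```

That is the stop, at the predicted y of 0.1985. I'll back off and rise.

>>> jog_arm(
  hand=[0.04,0.04,0.04,0.04,0.04],
  travel=[
    [0,-0.012,0],
    [0,-0.004,0],
    [0,0,0.04],
    [0,0,0.05],
    [0,0,0.05],
  ],
  yaw=[0,0,0,0,0],
)

```text
time_s: 14.78
position: [0.4671, 0.1907, 0.2897]
tool_rot: [[-0.997, 0.077, 0.018], [0.077, 0.997, 0.004], [-0.018, 0.006, -1.0]]
ft_force: [0.6, -0.1, -0.2]
grip_width: 0.0399
gripper_force: 0.0
```

```bash
python3 - <<'E'
from h import *
im=save('wrist','w7.png');s=save('side','s7.png')
o=np.zeros((400,800,3),np.uint8);o[:,:400]=im[:,100:500];o[:,400:]=cv2.resize(s[100:300,200:400],None,fx=2,fy=2)
cv2.imwrite('pics/c7.png',o[:,:,::-1])
E
```

```text
(no output)
```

View pics/c7.png

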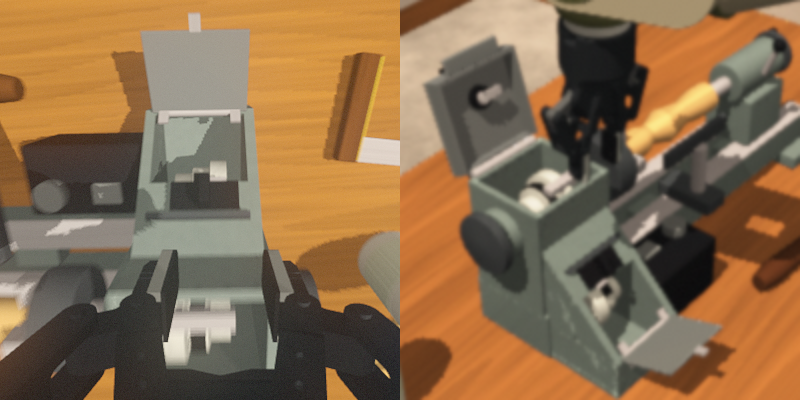

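The flap lies open and level, and the cover leans back on its stop. I'll move clear, let things settle and hand in.

>>> jog_arm(
  hand=[0.04,0.04,0.04,0.04,0.04],
  travel=[
    [0,0,0.04],
    [0,0,0.04],
    [0,0,0],
    [0,0,0],
    [0,0,0],
  ],
  yaw=[0,0,0,0,0],
)

```text
time_s: 15.5
position: [0.4671, 0.1902, 0.3669]
tool_rot: [[-0.997, 0.077, 0.016], [0.078, 0.997, 0.004], [-0.015, 0.005, -1.0]]
ft_force: [-0.2, 0.4, -0.2]
grip_width: 0.0398
gripper_force: 0.0
```

```bash
python3 -c "
from rig import env
print(env.close_job())"
```

```text
the job is handed in; nothing more can be done
None
```

I handed the job in at 15.5 s with the upper cover leaning back on its stop, the lower flap hanging open and the arm clear; no verdict came back, and the one heavy contact was about 50 N at the wrist when a finger pushed the thumb latch into its stop.

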